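Lock the head of the press's air cylinder and draw its piston rod half out for inspection

TASK

The air cylinder off the press stands on the bench with its closing ring open. Turn the ring clockwise by its lever until it is fully home at the locked mark, so that the head cannot come up, and only then draw the piston rod 40 mm straight up out of the cylinder, in line with its bore so that it neither jams nor rubs hard. Finish while still gripping the rod and holding it there still, 40 mm out, for the inspector; let nothing else carry it and leave the other things on the bench where they are.

Things in the scene. Friction and masses are not known exactly. Their poses are not given: they have to be found in the camera images.
- cylinder: Air cylinder fixed upright on the bench: aluminium barrel 62 mm across, square cap, dark flange plate 130 x 100 x 15 mm. Origin: centre of the plate's underside, on the barrel's axis; z up, x and y turn with it. Barrel rim 175 mm up; bore 51 mm across, floor 50 mm up. A stop post 12 mm thick with a white line stands by the ring at -y, top 182 mm up; air elbows at +y reach 57 mm out, 151 mm up.
- lock_ring (a joint): Dark knurled closing ring round the barrel's top, 92 mm across, 165 to 190 mm up, with a radial lever. Value in rad: 0 fully open, 1.2 locked (its stop; lever along the cylinder's -y, beside the stop post). Grows clockwise seen from above about the cylinder's axis; lever direction = 1.2 - value - 1.571 from the cylinder's x. 3 N at the pin turns it; it stays where left.
- ring_centre (a point): Centre of the closing ring's upper face, on the cylinder's axis, 190 mm above the bench; x points along the lever. Two inner lugs, in line with the lever and opposite it, pass 1.5 mm over the two ears of the head when the ring is locked.
- lever_pin (a point): Point to hold on the lever: in its upright round steel pin, 12 mm across, 40 mm tall (180 to 220 mm above the bench), 85 mm from the ring's axis; the point is 15 mm below the pin's top. The pin does not turn on the lever. The lever bar is 14 mm wide and 8 mm thick, its top 180 mm up, its outer end 98 mm from the axis.
- locked_mark (a point): The place, 85 mm from the cylinder's axis along its -y and 180 mm above the bench, where the foot of the lever's pin is when the ring is fully locked.
- rod: Piston rod, one loose rigid piece, 0.5 to 0.85 kg: piston 49 mm across, 20 mm thick in the barrel, chromed rod 20 mm across, square fork on top. Origin: centre of the piston's underside; z along the rod. At rest it stands on the bore's floor, 50 mm above the cylinder's origin (40 mm out = 90 mm). Stroke 80 mm. Slides freely, falls if let go. Play 0.8 mm in the head, 1 mm in the bore.
- fork (a point): Middle of the fork on the rod's top, on its axis, 183 mm above the rod's origin: block 30 x 30 mm, 50 mm tall (25 mm above and below this point), sides parallel to the rod's x and y, grip across either pair. A slot 14 mm wide along the rod's x cuts its upper 30 mm into two 8 mm cheeks. At rest the fork is 203 to 253 mm above the bench.
- head: Aluminium head (rod guide) lying loose in the barrel's mouth, 0.15 kg: flange 62 mm across, 8 mm thick, two ears 18 mm wide reaching 37 mm from the axis at the cylinder's +y and -y, spigot 25 mm into the bore. Origin: centre of the spigot's underside, 150 mm up when seated; flange top 183 mm, black wiper lip to 187 mm. Only the locked ring stops the rod from drawing it up.
- hammer: Bystander: hammer lying on the bench, 260 mm long; origin at its middle on the bench.
- spanner: Bystander: steel wrench lying beside the cylinder, 170 mm long; origin at its middle on the bench.
- cement_jar: Bystander: amber glass jar with a steel cap, 72 mm across, 100 mm tall; origin at the centre of its underside.
- eyelet_tray: Bystander: wooden tray with six compartments, 130 x 200 x 32 mm, beyond the cylinder; origin at the centre of its underside.
- spare_seal: Bystander: black rubber ring, 55 mm across, 10 mm thick, lying beside the cylinder's plate; origin at the centre of its underside.
- spare_bush: Bystander: brass bush, 34 mm across, 26 mm tall, standing on the robot's side of the plate; origin at the centre of its underside.
- shoe_last: Bystander: wooden shoe last, 245 mm long, about 110 mm tall at the heel; origin at the middle of its underside.

How it is judged:
On the way, in this order (a step that is already met when the one before it is completed fails the run):
1. the closing ring is turned home to its locked mark while the rod is still down (value of joint lock_ring above 1.1 rad and z of rod in the frame of cylinder below 0.056 m), for 0.2 s.
2. the rod is drawn up out of the locked cylinder (z of rod in the frame of cylinder above 0.065 m and contact force between the fingers and rod above 3 N), for 0.2 s.
At the end, for the whole second after the job is handed in: The ring is within 0.1 rad of its locked stop; the rod is held in the fingers, still (under 10 mm/s), 40 mm out within 8 mm and upright within 1.4 degrees (0.025 rad); it presses on barrel and head with less than 6 N each; the head is still seated within 3 mm (value of joint lock_ring above 1.1 rad and z of rod in the frame of cylinder between 0.082 and 0.098 m and angle between rod's own z axis and vertical below 0.025 rad and linear speed of rod below 0.01 m/s and contact force between the fingers and rod above 3 N and contact force between rod and cylinder below 6 N and contact force between rod and head below 6 N and z of head in the frame of cylinder below 0.153 m); the arm keeps its last pose, push and grip.
It fails at once if the rod is drawn more than 8 mm while the ring is not locked (z of rod in the frame of cylinder above 0.058 m and value of joint lock_ring below 1.08 rad).
It fails at once if the head is lifted more than 5 mm off its seat (z of head in the frame of cylinder above 0.155 m).
It fails at once if the rod, once drawn, is forced against the bore or the head with over 25 N (z of rod in the frame of cylinder above 0.055 m and (contact force between rod and head above 25 N or contact force between rod and cylinder above 25 N)).
It fails at once if a bystander is moved by more than 30 mm (distance of any of hammer, spanner, cement_jar, eyelet_tray, spare_seal, spare_bush, shoe_last from where it was at the start of the episode above 0.03 m).
It also fails if it takes over 48 s, if anything falls off the work surface, if the arm or the gripper's body presses on something with over 40 N, if the wrist force passes 120 N, or if a joint passes its speed limit or range.

ROBOT

A 7-joint arm with a two-finger parallel gripper is mounted at the origin on the work surface. World frame = base frame: x ahead of the robot, y to its left, z up, the work surface at z = 0. Lengths are in m, angles in rad, forces in N, time in s.
With the tool pointing down it reaches from about 0.425 to 0.875 m from the base axis. Payload 4.7 kg.
Tool frame: the origin (TCP) lies at the very end of the fingers, on their centre line; the grasp point (between the pads) lies 19 mm behind it (env.grip_point_offset is the distance from the TCP to the grasp point, in m); z points along the fingers, y is the line along which they close (so a half turn about z gives the same grasp; the last joint's range is limited). The gripper opens to 85 mm and grips with 20 to 120 N. Pads are 22 mm wide; open, the fingers measure 114 mm over their backs; the gripper's body (76 mm by 85 mm) begins 54 mm behind the grasp point. The pads swing forward as they close: fully open they stand 13 mm farther back than shut.
Start: joints at [1.237, 0.321, -0.07, 1.45, 0.023, 1.371, -0.057], TCP at [0.222, -0.611, 0.231] pointing down, gripper open.
Joint ranges: [-2.86, 2.86], [-0.3, 2.09], [-1.38, 1.24], [0.06, 2.45], [-1.56, 4.7], [0.09, 2.05], [-2.69, 2.69]. Speed limits (rad/s): [2.57, 2.57, 3.14, 3.14, 3.14, 3.14, 3.14].

INTERFACE

Orientations are given as a 3x3 rotation matrix whose columns are the frame's x, y, z axes.
In Python, from station import env gives the robot as it stands. The module is installed in compiled form; this text tells all that it offers.
- The arm moves only by the tool move_arm, never from a script. Its argument "targets" is a list of rows, each an object of numbers: "grip": the opening in per cent of the stroke, from 0 (shut) to 100 (fully open); "dx", "dy", "dz": the shift along the tool's x, y, z in mm; "rx", "ry", "rz": the turn, a rotation vector about the tool's x, y, z in rad. A call has 1 to 10 rows; each row is the pose to reach, as a shift and turn from the pose commanded when the call began, along the tool's axes at that moment; what a row does not reach only later rows make up. A row lasts 1/12 s, in which the tool goes at most 41.7 mm and 7.16 degrees, less where a joint would pass 70% of its speed; a pose out of reach is approached as far as the arm can. A call with a gripper value outside its range is refused whole. The fingers move at their own pace and stop on an object; "squeeze" is the grip in N (left out, the last holds). Time passes only in rows, so rows that repeat a pose let the fingers close. It gives the time, the measured TCP pose, the force, the opening and the grip force at its end, in the units of the state.
- env.state(): the state, without advancing time (a new reading comes with each control period).
- env.camera(name): name is "scene" or "top" or "wrist"; returns a dict with "pixels" (384x512x3 uint8, blue, green, red), "depth" (384x512 float32, m along the optical axis (not along the pixel's ray), 0 where there is no reading), "fx", "fy", "cx", "cy" (pixels), "position" and "attitude" of the camera in the world; the wrist camera has in their place "hand_eye" (4x4, takes a point from camera to tool coordinates, whose origin is the TCP and whose axes are the flange's). Camera axes: x right, y down, z forward; pixel columns grow to the right and rows downward; lengths in m; the calibration is good to about 2 mm. A picture is of the moment at which its call begins: read the wrist's pose just before it.
- env.close_job(): hands the job in; it is judged then, once.
The state is a dict: "t": time; "qpos": joint angles; "qd": joint speeds; "effort": joint torques, N m; "ee_pos": TCP position; "eef_rot": TCP orientation; "force": force on the tool from outside, world axes, zero at the start; "torque": the same for the moment, N m; "finger_gap": opening from 0.0 (shut) to 1.0 (fully open); "grip_force": force on a finger pad.
Only numpy, scipy, OpenCV 4.12 (cv2) and the standard library are available. Lean on these libraries where they do the work, as an engineer would, in place of code of your own. Each camera call takes 0.05 s, during which the arm holds its last target. There are 200 camera calls.

## Working session

There is one attempt and no reset: what is moved stays moved. The work goes in short steps, Python scripts to look and compute and a tool call to move; the robot and the scene stay as the last step left them, time stands still between calls to the robot, and variables do not carry over. Pictures are saved under pics/ and viewed, at most 10 in all, crops included, and the job is handed in when it is done.

Besides the shell and the picture viewer there is one more tool, called after "Call:" by a JSON object that holds its "name" and its "arguments", one argument or row to a line. move_arm: Moves the arm, as the interface text tells. Its arguments: {"type":"object","properties":{"targets":{"type":"array"},"squeeze":{"type":"number"}},"required":["targets"]}

```bash
mkdir -p pics
cat > h.py <<'E'
import numpy as np, cv2
from station import env
def shot(n,f):
    c=env.camera(n); cv2.imwrite(f'pics/{f}.png',c['pixels']); np.savez(f'pics/{f}.npz',**{k:v for k,v in c.items()}); return c
def cloud(c,s=None):
    d=c['depth']; v,u=np.indices(d.shape)
    p=np.dstack([(u-c['cx'])/c['fx']*d,(v-c['cy'])/c['fy']*d,d])
    if 'hand_eye' in c:
        H=np.asarray(c['hand_eye']); p=p@H[:3,:3].T+H[:3,3]; return p@np.asarray(s['eef_rot']).T+np.asarray(s['ee_pos'])
    R=np.asarray(c['attitude']); 
    return p@R.T+np.asarray(c['position'])
E
python3 - <<'E'
from h import *
s=env.state(); print({k:np.round(v,3).tolist() for k,v in s.items()}, env.grip_point_offset)
for n in('top','scene'):
    c=shot(n,n+'1'); print(n,c['position'],np.shape(c['attitude']),np.round(c['attitude'],3).tolist())
E
```

```text
{'t': 0.0, 'qpos': [1.237, 0.322, -0.07, 1.452, 0.023, 1.371, -0.057], 'qd': [0.001, 0.0, -0.0, -0.0, -0.001, 0.001, -0.0], 'effort': [0.0, -49.358, -0.383, -31.433, 0.013, 0.012, 0.0], 'ee_pos': [0.221, -0.611, 0.23], 'eef_rot': [[0.94, 0.341, -0.001], [0.341, -0.94, 0.002], [-0.0, -0.002, -1.0]], 'force': [-0.056, -0.645, 1.107], 'torque': [-0.017, -0.062, 0.051], 'grip_force': 0.0, 'finger_gap': 0.996} 0.0187
top [0.44070374 0.03158983 1.20274816] (3, 3) [[0.026, -0.991, 0.131], [-1.0, -0.027, -0.0], [0.004, -0.131, -0.991]]
scene [ 1.03519388 -0.39088927  1.0507837 ] (3, 3) [[0.67, 0.623, -0.405], [0.743, -0.558, 0.369], [0.004, -0.548, -0.836]]
```

View pics/top1.png

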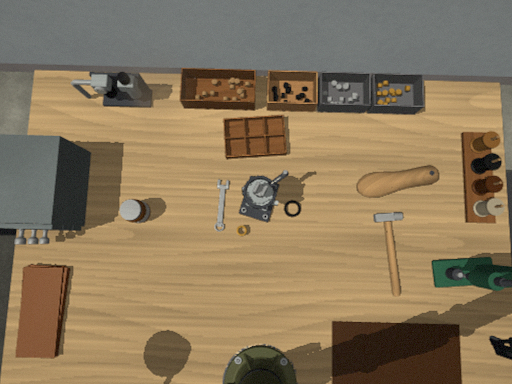

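View pics/scene1.png

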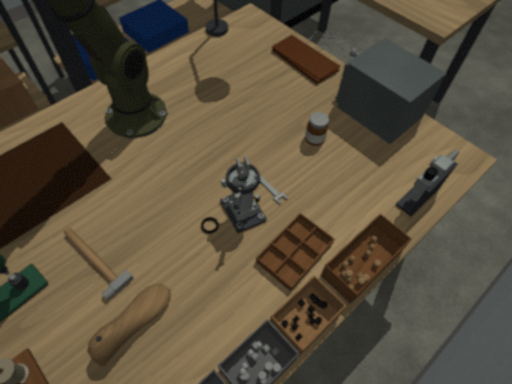

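The top view shows the cylinder at about (262,192), with the lever seemingly pointing up-right to (286,175). The spanner is at (222,205), the seal at (292,208), the bush at (244,230) and the tray at (255,137). The gripper is off at the lower right.

Run:
```python
from h import *
ims=[]
for n,(u,v) in(('top',(262,192)),('scene',(242,190))):
    c=dict(np.load(f'pics/{n}1.npz')); P=cloud(c); 
    k=c['pixels'][v-45:v+45,u-45:u+45]; ims.append(cv2.resize(k,(400,400),interpolation=cv2.INTER_CUBIC))
    q=P[v-60:v+60,u-60:u+60].reshape(-1,3); ok=q[:,2]>.005
    for lo,hi in((.012,.02),(.16,.182),(.182,.195),(.195,.225),(.225,.27)):
        m=q[(q[:,2]>lo)&(q[:,2]<hi)]
        if len(m):print(n,lo,hi,len(m),m.mean(0).round(4),m.min(0).round(3),m.max(0).round(3))
    m=q[(q[:,2]>.163)]; 
    print(m[np.argsort(-np.linalg.norm(m[:,:2]-np.median(m[:,:2],0),axis=1))[:14]].round(3).tolist())
    m=q[(q[:,2]>.01)&(q[:,2]<.02)&(np.linalg.norm(q[:,:2]-np.median(m[:,:2],0),axis=1)<.09)].astype(np.float32)
    print('plate',cv2.minAreaRect(m[:,:2].copy()))
cv2.imwrite('pics/crop1.png',np.hstack(ims))
```

```text
top 0.012 0.02 399 [0.57   0.0265 0.0153] [ 0.463 -0.113  0.012] [0.778 0.153 0.02 ]
top 0.16 0.182 274 [0.5723 0.0063 0.1764] [ 0.521 -0.058  0.162] [0.628 0.061 0.182]
top 0.182 0.195 543 [0.5683 0.0173 0.1873] [ 0.523 -0.052  0.182] [0.621 0.064 0.195]
top 0.195 0.225 85 [0.581  0.002  0.2193] [ 0.55  -0.052  0.196] [0.626 0.036 0.225]
top 0.225 0.27 87 [0.5671 0.0204 0.2494] [0.55  0.003 0.225] [0.586 0.037 0.257]
[[0.441, 0.032, 1.203], [0.441, 0.032, 1.203], [0.441, 0.032, 1.203], [0.441, 0.032, 1.203], [0.441, 0.032, 1.203], [0.441, 0.032, 1.203], [0.441, 0.032, 1.203], [0.441, 0.032, 1.203], [0.441, 0.032, 1.203], [0.441, 0.032, 1.203], [0.441, 0.032, 1.203], [0.441, 0.032, 1.203], [0.441, 0.032, 1.203], [0.441, 0.032, 1.203]]
plate ((0.5618273019790649, 8.074194192886353e-05), (0.14238563179969788, 0.12890943884849548), 74.45104217529297)
scene 0.012 0.02 517 [0.6091 0.0073 0.0154] [ 0.498 -0.113  0.012] [0.777 0.151 0.02 ]
scene 0.16 0.182 277 [ 0.5857 -0.0048  0.1761] [ 0.531 -0.06   0.161] [0.636 0.059 0.182]
scene 0.182 0.195 523 [0.5791 0.012  0.1869] [ 0.526 -0.055  0.182] [0.632 0.068 0.195]
scene 0.195 0.225 144 [ 0.5895 -0.0008  0.2149] [ 0.554 -0.054  0.195] [0.63  0.03  0.225]
scene 0.225 0.27 131 [0.5737 0.0173 0.2448] [0.552 0.001 0.225] [0.591 0.038 0.257]
[[1.035, -0.391, 1.051], [1.035, -0.391, 1.051], [1.035, -0.391, 1.051], [1.035, -0.391, 1.051], [1.035, -0.391, 1.051], [1.035, -0.391, 1.051], [1.035, -0.391, 1.051], [1.035, -0.391, 1.051], [1.035, -0.391, 1.051], [1.035, -0.391, 1.051], [1.035, -0.391, 1.051], [1.035, -0.391, 1.051], [1.035, -0.391, 1.051], [1.035, -0.391, 1.051]]
plate ((0.5647334456443787, -0.0027404800057411194), (0.14719158411026, 0.13170500099658966), 74.11659240722656)
```

View pics/crop1.png

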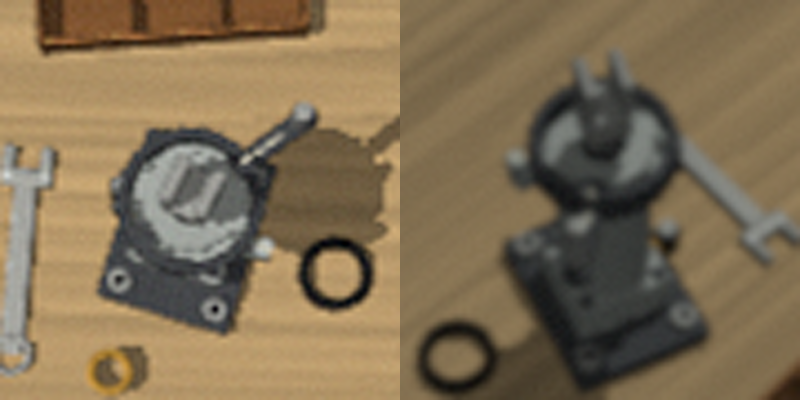

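The left crop shows the ring centred at (190,205), the pin top at (305,112), the stop post at (263,247) and a plate edge running (100,290) to (225,335). Next I refine these numbers and check where the wrist camera sits.

Run:
```python
from h import *
c=env.camera('wrist'); print(np.round(c['hand_eye'],3).tolist(),c['fx'],c['cx'],c['cy'])
for n,(u,v) in(('top',(262,192)),('scene',(242,190))):
    c=dict(np.load(f'pics/{n}1.npz')); q=cloud(c)[v-60:v+60,u-60:u+60].reshape(-1,3); q=q[np.hypot(q[:,0]-.57,q[:,1]-.015)<.13]
    m=q[(q[:,2]>.18)&(q[:,2]<.194)]; r=np.hypot(m[:,0]-.573,m[:,1]-.015); m=m[(r>.034)&(r<.055)]
    print(n,'ring',cv2.minEnclosingCircle(m[:,:2].astype(np.float32)))
    m=q[q[:,2]>.245]; print('fork',len(m),m.mean(0).round(4),cv2.minAreaRect(m[:,:2].astype(np.float32)))
    m=q[(q[:,2]>.205)&(q[:,2]<.23)&(q[:,1]<-.035)]; print('pin',len(m),m.mean(0).round(4))
    m=q[(q[:,2]>.1745)&(q[:,2]<.188)&(q[:,1]<-.028)&(q[:,0]<.57)]; print('post',len(m),m.mean(0).round(4))
```

```text
[[-0.001, -0.951, -0.308, 0.078], [1.0, -0.0, -0.001, 0.001], [0.001, -0.308, 0.951, -0.144], [0.0, 0.0, 0.0, 1.0]] 292.115895103548 251.9975501800382 192.18526097332668
top ring ((0.5706264972686768, 0.01194577757269144), 0.053665876388549805)
fork 72 [0.5677 0.0201 0.2526] ((0.5682277083396912, 0.02003243751823902), (0.02918042428791523, 0.02925509214401245), 64.87554931640625)
pin 18 [ 0.6199 -0.0467  0.2182]
post 6 [ 0.5391 -0.0295  0.1809]
scene ring ((0.5691882371902466, 0.014925593510270119), 0.05329342186450958)
fork 76 [0.5722 0.0184 0.2517] ((0.5711389780044556, 0.019819559529423714), (0.030259033665060997, 0.030752133578062057), 65.98330688476562)
pin 27 [ 0.6246 -0.0483  0.2157]
post 9 [ 0.5445 -0.03    0.1805]
```

Call:
{"name": "move_arm", "arguments": {
  "targets": [
    {"dx": 38,"dy": -37,"dz": -17,"grip": 60},
    {"dx": 76,"dy": -74,"dz": -34,"grip": 60},
    {"dx": 114,"dy": -111,"dz": -51,"grip": 60},
    {"dx": 152,"dy": -148,"dz": -68,"grip": 60},
    {"dx": 190,"dy": -185,"dz": -85,"grip": 60},
    {"dx": 228,"dy": -222,"dz": -102,"grip": 60},
    {"dx": 266,"dy": -259,"dz": -119,"grip": 60},
    {"dx": 304,"dy": -296,"dz": -136,"grip": 60},
    {"dx": 342,"dy": -333,"dz": -153,"grip": 60},
    {"dx": 380,"dy": -370,"dz": -170,"grip": 60}
  ]
}}

```text
invalid input at $.targets[0]: expected keys grip, dx, dy, dz, rx, ry, rz
```

Call:
{"name": "move_arm", "arguments": {
  "targets": [
    {"grip": 60,"dx": 28,"dy": -20,"dz": -20,"rx": 0,"ry": 0,"rz": -0.09},
    {"grip": 60,"dx": 56,"dy": -39,"dz": -40,"rx": 0,"ry": 0,"rz": -0.18},
    {"grip": 60,"dx": 86,"dy": -59,"dz": -60,"rx": 0,"ry": 0,"rz": -0.28},
    {"grip": 60,"dx": 114,"dy": -78,"dz": -80,"rx": 0,"ry": 0,"rz": -0.37},
    {"grip": 60,"dx": 142,"dy": -98,"dz": -100,"rx": 0,"ry": 0,"rz": -0.47},
    {"grip": 60,"dx": 172,"dy": -118,"dz": -100,"rx": 0,"ry": 0,"rz": -0.56},
    {"grip": 60,"dx": 200,"dy": -137,"dz": -100,"rx": 0,"ry": 0,"rz": -0.66},
    {"grip": 60,"dx": 228,"dy": -157,"dz": -100,"rx": 0,"ry": 0,"rz": -0.75},
    {"grip": 60,"dx": 256,"dy": -176,"dz": -100,"rx": 0,"ry": 0,"rz": -0.85},
    {"grip": 60,"dx": 285,"dy": -196,"dz": -100,"rx": 0,"ry": 0,"rz": -0.94}
  ]
}}

```text
t: 0.98
ee_pos: [0.4231, -0.3284, 0.3312]
eef_rot: [[0.275, 0.961, -0.0], [0.961, -0.275, -0.0], [-0.0, -0.0, -1.0]]
force: [0.5, -0.9, 0.2]
finger_gap: 0.6
grip_force: 0.0
```

Call:
{"name": "move_arm", "arguments": {
  "targets": [
    {"grip": 60,"dx": 32,"dy": 11,"dz": 0,"rx": 0,"ry": 0,"rz": -0.09},
    {"grip": 60,"dx": 65,"dy": 23,"dz": 0,"rx": 0,"ry": 0,"rz": -0.19},
    {"grip": 60,"dx": 97,"dy": 34,"dz": 0,"rx": 0,"ry": 0,"rz": -0.28},
    {"grip": 60,"dx": 130,"dy": 46,"dz": 0,"rx": 0,"ry": 0,"rz": -0.38},
    {"grip": 60,"dx": 162,"dy": 57,"dz": 0,"rx": 0,"ry": 0,"rz": -0.47},
    {"grip": 60,"dx": 195,"dy": 69,"dz": 0,"rx": 0,"ry": 0,"rz": -0.57},
    {"grip": 60,"dx": 227,"dy": 80,"dz": 0,"rx": 0,"ry": 0,"rz": -0.66},
    {"grip": 60,"dx": 260,"dy": 92,"dz": 0,"rx": 0,"ry": 0,"rz": -0.76},
    {"grip": 60,"dx": 292,"dy": 103,"dz": 0,"rx": 0,"ry": 0,"rz": -0.85},
    {"grip": 60,"dx": 324,"dy": 114,"dz": 0,"rx": 0,"ry": 0,"rz": -0.945}
  ]
}}

```text
t: 1.82
ee_pos: [0.6232, -0.0492, 0.3311]
eef_rot: [[-0.618, 0.786, -0.0], [0.786, 0.618, -0.0], [-0.0, -0.0, -1.0]]
force: [0.5, -0.4, 0.5]
finger_gap: 0.601
grip_force: 0.0
```

```bash
cat >> h.py <<'E'
def wr(f):
    s=env.state(); c=shot('wrist',f); P=cloud(c,s); np.save(f'pics/{f}_P.npy',P); return s,c,P
E
python3 - <<'E'
from h import *
s,c,P=wr('w1'); print(s['t'],s['ee_pos'],np.round(s['eef_rot'],3).tolist(),s['qpos'])
cv2.imwrite('pics/w1b.png',cv2.convertScaleAbs(c['pixels'],alpha=1.5))
E
```

```text
1.8167 [ 0.62319401 -0.04915835  0.33107332] [[-0.618, 0.786, -0.0], [0.786, 0.618, -0.0], [-0.0, -0.0, -1.0]] [ 0.56034281  0.30745973 -0.68060114  1.33350289  0.19183428  1.56655781
  0.56838229]
```

View pics/w1b.png

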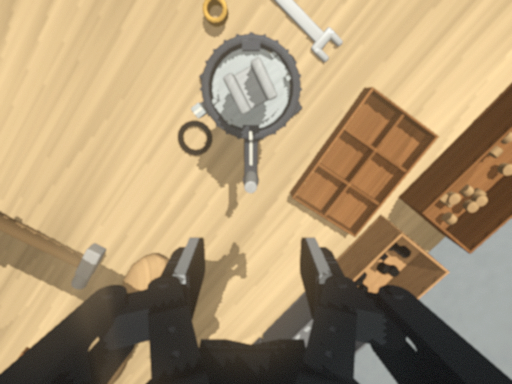

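Wrist view: ring centred at about (251,85), pin top at (250,185), post at (199,110), fork cheeks at (238,92) and (263,78). The fingers straddle the lever line as planned.

Run:
```python
from h import *
P=np.load('pics/w1_P.npy'); q=P.reshape(-1,3)
m=P[160:200,235:265].reshape(-1,3); m=m[(m[:,2]>.214)&(m[:,2]<.226)]; print('pin',len(m),m.mean(0).round(4),cv2.minEnclosingCircle(m[:,:2].astype(np.float32)))
pin=m.mean(0)
q=P[20:150,180:320].reshape(-1,3)
m=q[(q[:,2]>.245)&(q[:,2]<.262)]; print('fork',len(m),m.mean(0).round(4),cv2.minAreaRect(m[:,:2].astype(np.float32)))
m=q[(q[:,2]>.1875)&(q[:,2]<.195)]; r=np.hypot(m[:,0]-.570,m[:,1]-.018);m=m[(r>.036)&(r<.052)]
from scipy.optimize import least_squares
hull=cv2.convexHull(m[:,:2].astype(np.float32))[:,0]
f=least_squares(lambda p:np.hypot(*(hull-p[:2]).T)-p[2],[.57,.018,.046],loss='soft_l1',f_scale=.001).x; print('ring',len(m),m[:,2].mean(),f)
m=P[95:125,185:208].reshape(-1,3); m=m[(m[:,2]>.175)&(m[:,2]<.188)]; print('post',len(m),m.mean(0).round(4))
ax=f[:2]; 
for n,x in(('pin',pin),('post',m.mean(0))): d=x[:2]-ax; print(n,np.hypot(*d),np.degrees(np.arctan2(d[1],d[0])))
# plate
a=P[:150,150:350].reshape(-1,3); a=a[(abs(a[:,2]-.015)<.003)&(np.hypot(*(a[:,:2]-ax).T)<.09)]
print('plate',len(a), cv2.minAreaRect(a[:,:2].astype(np.float32)) if len(a) else'')
c=dict(np.load('pics/w1.npz'))['pixels'][35:145,190:310]; cv2.imwrite('pics/w1c.png',cv2.resize(cv2.convertScaleAbs(c,alpha=1.3),None,fx=5,fy=5,interpolation=cv2.INTER_CUBIC))
# white line direction etc: fork cheeks via top pts
m=q[(q[:,2]>.249)]; u,s,v=np.linalg.svd(m[:,:2]-m[:,:2].mean(0)); print(v,s)
```

```text
pin 145 [ 0.6197 -0.0497  0.2202] ((0.6211367845535278, -0.051091670989990234), 0.005880409386008978)
fork 989 [0.5681 0.017  0.2536] ((0.5681019425392151, 0.016585014760494232), (0.030077548697590828, 0.029890209436416626), 65.6001205444336)
ring 2722 0.19074581925786355 [0.56795817 0.01656238 0.0470753 ]
post 152 [ 0.5402 -0.0295  0.1824]
pin 0.08411005582906467 -52.01137591031583
post 0.05375437558596833 -121.03498210796862
plate 90 ((0.562279224395752, -0.002550855278968811), (0.13957233726978302, 0.1293497085571289), 74.09529113769531)
[[ 0.39028989  0.92069202]
 [ 0.92069202 -0.39028989]] [0.34867228 0.27120401]
```

View pics/w1c.png

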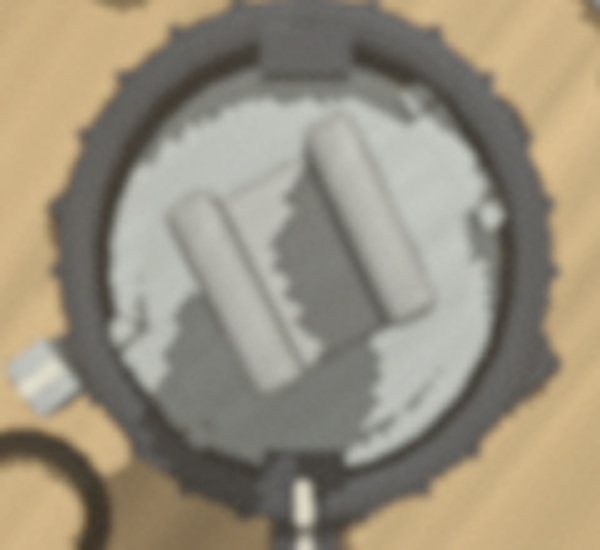

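Call:
{"name": "move_arm", "arguments": {
  "targets": [
    {"grip": 60,"dx": 1,"dy": -3,"dz": 35,"rx": 0,"ry": 0,"rz": 0},
    {"grip": 60,"dx": 1,"dy": -3,"dz": 70,"rx": 0,"ry": 0,"rz": 0},
    {"grip": 60,"dx": 1,"dy": -3,"dz": 100,"rx": 0,"ry": 0,"rz": 0},
    {"grip": 60,"dx": 1,"dy": -3,"dz": 125,"rx": 0,"ry": 0,"rz": 0},
    {"grip": 60,"dx": 1,"dy": -3,"dz": 142,"rx": 0,"ry": 0,"rz": 0},
    {"grip": 40,"dx": 1,"dy": -3,"dz": 142,"rx": 0,"ry": 0,"rz": 0},
    {"grip": 0,"dx": 1,"dy": -3,"dz": 142,"rx": 0,"ry": 0,"rz": 0},
    {"grip": 0,"dx": 1,"dy": -3,"dz": 142,"rx": 0,"ry": 0,"rz": 0},
    {"grip": 0,"dx": 1,"dy": -3,"dz": 142,"rx": 0,"ry": 0,"rz": 0},
    {"grip": 0,"dx": 1,"dy": -3,"dz": 142,"rx": 0,"ry": 0,"rz": 0}
  ],
  "squeeze": 25
}}

```text
t: 2.7
ee_pos: [0.6207, -0.0512, 0.191]
eef_rot: [[-0.615, 0.789, 0.003], [0.789, 0.615, -0.0], [-0.002, 0.002, -1.0]]
force: [0.6, 0.5, -0.5]
finger_gap: 0.131
grip_force: 25.3
```

Call:
{"name": "move_arm", "arguments": {
  "targets": [
    {"grip": 0,"dx": 0.3,"dy": -6.8,"dz": 0,"rx": 0,"ry": 0,"rz": 0.08},
    {"grip": 0,"dx": 1.2,"dy": -14.4,"dz": 0,"rx": 0,"ry": 0,"rz": 0.17},
    {"grip": 0,"dx": 3.1,"dy": -22.7,"dz": 0,"rx": 0,"ry": 0,"rz": 0.27},
    {"grip": 0,"dx": 5.8,"dy": -30.7,"dz": 0,"rx": 0,"ry": 0,"rz": 0.37},
    {"grip": 0,"dx": 9.3,"dy": -38.5,"dz": 0,"rx": 0,"ry": 0,"rz": 0.47},
    {"grip": 0,"dx": 13.5,"dy": -45.9,"dz": 0,"rx": 0,"ry": 0,"rz": 0.57},
    {"grip": 0,"dx": 18.4,"dy": -52.8,"dz": 0,"rx": 0,"ry": 0,"rz": 0.67},
    {"grip": 0,"dx": 24,"dy": -59.2,"dz": 0,"rx": 0,"ry": 0,"rz": 0.77},
    {"grip": 0,"dx": 28.9,"dy": -63.9,"dz": 0,"rx": 0,"ry": 0,"rz": 0.85},
    {"grip": 0,"dx": 28.9,"dy": -63.9,"dz": 0,"rx": 0,"ry": 0,"rz": 0.85}
  ]
}}

```text
t: 3.53
ee_pos: [0.5512, -0.0669, 0.1909]
eef_rot: [[0.188, 0.982, 0.002], [0.982, -0.188, -0.0], [-0.0, 0.002, -1.0]]
force: [-2.9, 2.1, 3.9]
finger_gap: 0.131
grip_force: 25.8
```

Call:
{"name": "move_arm", "arguments": {
  "targets": [
    {"grip": 0,"dx": 0.1,"dy": -4.2,"dz": 0,"rx": 0,"ry": 0,"rz": 0.05},
    {"grip": 0,"dx": 0.3,"dy": -7,"dz": 0,"rx": 0,"ry": 0,"rz": 0.08},
    {"grip": 0,"dx": 0.5,"dy": -9,"dz": 0,"rx": 0,"ry": 0,"rz": 0.11},
    {"grip": 0,"dx": 0.5,"dy": -9,"dz": 0,"rx": 0,"ry": 0,"rz": 0.11}
  ]
}}

```text
t: 3.87
ee_pos: [0.5451, -0.0653, 0.1909]
eef_rot: [[0.291, 0.957, 0.006], [0.957, -0.291, -0.0], [0.001, 0.006, -1.0]]
force: [5.3, -0.1, -0.1]
finger_gap: 0.13
grip_force: 25.6
```

Call:
{"name": "move_arm", "arguments": {
  "targets": [
    {"grip": 0,"dx": 0.1,"dy": -2.5,"dz": 0,"rx": 0,"ry": 0,"rz": 0.02},
    {"grip": 0,"dx": 0.2,"dy": -5,"dz": 0,"rx": 0,"ry": 0,"rz": 0.02},
    {"grip": 0,"dx": 0.2,"dy": -5,"dz": 0,"rx": 0,"ry": 0,"rz": 0.02},
    {"grip": 0,"dx": 0.2,"dy": -5,"dz": 0,"rx": 0,"ry": 0,"rz": 0.02}
  ]
}}

```text
t: 4.2
ee_pos: [0.5451, -0.0651, 0.1911]
eef_rot: [[0.31, 0.95, 0.017], [0.951, -0.31, -0.001], [0.004, 0.016, -1.0]]
force: [19.5, -1.9, -9.9]
finger_gap: 0.126
grip_force: 26.1
```

Run:
```python
from h import *
s,c,P=wr('w2'); print(s['force'],s['torque'])
cv2.imwrite('pics/w2b.png',cv2.convertScaleAbs(c['pixels'],alpha=1.4))
```

```text
[19.53616968 -1.91047887 -9.8882435 ] [-0.37905528 -3.70525383  0.06905905]
```

View pics/w2b.png

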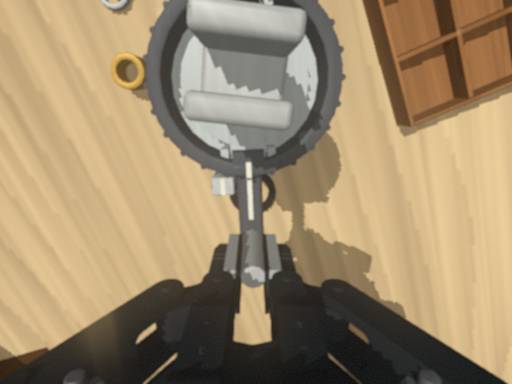

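Wrist view: the lever (248,185) is against the stop post (222,183), and pushing harder gave 20 N with no movement. The ring is home, so I ease the push off, let go and rise.

Call:
{"name": "move_arm", "arguments": {
  "targets": [
    {"grip": 0,"dx": 0,"dy": 3,"dz": 0,"rx": 0,"ry": 0,"rz": 0},
    {"grip": 0,"dx": 0,"dy": 6,"dz": 0,"rx": 0,"ry": 0,"rz": 0},
    {"grip": 45,"dx": 0,"dy": 6,"dz": 0,"rx": 0,"ry": 0,"rz": 0},
    {"grip": 45,"dx": 0,"dy": 6,"dz": 0,"rx": 0,"ry": 0,"rz": 0},
    {"grip": 45,"dx": 0,"dy": 6,"dz": 0,"rx": 0,"ry": 0,"rz": 0},
    {"grip": 45,"dx": 0,"dy": 6,"dz": -20,"rx": 0,"ry": 0,"rz": 0},
    {"grip": 60,"dx": 0,"dy": 6,"dz": -50,"rx": 0,"ry": 0,"rz": 0},
    {"grip": 70,"dx": 0,"dy": 6,"dz": -85,"rx": 0,"ry": 0,"rz": 0},
    {"grip": 70,"dx": 0,"dy": 6,"dz": -120,"rx": 0,"ry": 0,"rz": 0.11},
    {"grip": 70,"dx": 0,"dy": 6,"dz": -120,"rx": 0,"ry": 0,"rz": 0.11}
  ]
}}

```text
t: 5.08
ee_pos: [0.5464, -0.0663, 0.3167]
eef_rot: [[0.419, 0.908, 0.011], [0.908, -0.419, -0.003], [0.002, 0.011, -1.0]]
force: [1.2, 1.1, -0.2]
finger_gap: 0.7
grip_force: 0.0
```

```bash
cat > meas.py <<'E'
from h import *
from scipy.optimize import least_squares
import sys
s,c,P=wr(sys.argv[1]); print(s['t'],s['ee_pos'],np.round(s['eef_rot'],4).tolist(),s['force'])
q=P.reshape(-1,3); q=q[np.hypot(q[:,0]-.568,q[:,1]-.0165)<.06]
m=q[(q[:,2]>.245)&(q[:,2]<.3)]; m=m[m[:,2]>np.median(m[:,2])-.004]; r=cv2.minAreaRect(m[:,:2].astype(np.float32)); print('fork',len(m),m.mean(0).round(4),r)
m=q[(q[:,2]>.1875)&(q[:,2]<.195)]; d=np.hypot(m[:,0]-.568,m[:,1]-.0165);m=m[(d>.036)&(d<.052)]
h=cv2.convexHull(m[:,:2].astype(np.float32))[:,0]
print('ring',least_squares(lambda p:np.hypot(*(h-p[:2]).T)-p[2],[.57,.018,.046],loss='soft_l1',f_scale=.001).x)
R=np.asarray(s['eef_rot']); d=np.r_[r[0],0]-np.r_[np.asarray(s['ee_pos'])[:2],0]
print('tool shift mm',(R.T@d*1000).round(1),'tool y deg',np.degrees(np.arctan2(R[1,1],R[0,1])))
q=P.reshape(-1,3); q=q[(q[:,2]>.2)&(q[:,2]<.226)&(q[:,1]<-.05)&(q[:,1]>-.1)&(abs(q[:,0]-.545)<.03)]
m=q[q[:,2]>.216]; print('pin',len(m),m.mean(0))
E
python3 meas.py w3
```

```text
5.0833 [ 0.54640253 -0.06625271  0.3167007 ] [[0.4186, 0.9081, 0.011], [0.9082, -0.4186, -0.0029], [0.002, 0.0112, -0.9999]] [ 1.18276032  1.11122149 -0.15133825]
fork 1105 [0.5683 0.0175 0.2537] ((0.5679551959037781, 0.017048988491296768), (0.029916811734437943, 0.02946055307984352), 66.0285873413086)
ring [0.56777956 0.01709988 0.04700651]
tool shift mm [ 84.7 -15.3  -0. ] tool y deg -24.747718925470444
pin 153 [ 0.54528518 -0.06413729  0.22050351]
```

Call:
{"name": "move_arm", "arguments": {
  "targets": [
    {"grip": 70,"dx": 28,"dy": -5,"dz": 0,"rx": 0.006,"ry": -0.001,"rz": 0},
    {"grip": 70,"dx": 56,"dy": -10,"dz": 0,"rx": 0.011,"ry": -0.002,"rz": -0.01},
    {"grip": 70,"dx": 84.7,"dy": -15.3,"dz": 0,"rx": 0.011,"ry": -0.002,"rz": -0.01},
    {"grip": 70,"dx": 84.7,"dy": -15.3,"dz": 0,"rx": 0.011,"ry": -0.002,"rz": -0.01},
    {"grip": 70,"dx": 84.7,"dy": -15.3,"dz": 0,"rx": 0.011,"ry": -0.002,"rz": -0.01},
    {"grip": 70,"dx": 84.7,"dy": -15.3,"dz": 0,"rx": 0.011,"ry": -0.002,"rz": -0.01}
  ]
}}

```text
t: 5.63
ee_pos: [0.5643, 0.0166, 0.3081]
eef_rot: [[0.406, 0.914, -0.013], [0.914, -0.406, 0.002], [-0.004, -0.012, -1.0]]
force: [-0.8, -0.6, 0.1]
finger_gap: 0.696
grip_force: 0.0
```

```bash
python3 meas.py w4
```

```text
5.6333 [0.56434753 0.01658915 0.30811982] [[0.4056, 0.914, -0.0128], [0.914, -0.4056, 0.0017], [-0.0037, -0.0124, -0.9999]] [-0.82655391 -0.63788768  0.13875996]
fork 896 [0.5682 0.0183 0.2534] ((0.5681565403938293, 0.01730431243777275), (0.029867198318243027, 0.029619241133332253), 65.32545471191406)
ring [0.56752315 0.01725225 0.04705862]
tool shift mm [ 2.2  3.2 -0. ] tool y deg -23.931149169601774
pin 136 [ 0.54535623 -0.06338426  0.22020056]
```

Call:
{"name": "move_arm", "arguments": {
  "targets": [
    {"grip": 70,"dx": 0,"dy": 0,"dz": 0,"rx": 0,"ry": 0,"rz": 0},
    {"grip": 70,"dx": 0,"dy": 0,"dz": 0,"rx": 0,"ry": 0,"rz": 0},
    {"grip": 70,"dx": 0,"dy": 0,"dz": 0,"rx": 0,"ry": 0,"rz": 0},
    {"grip": 70,"dx": 0,"dy": 0,"dz": 0,"rx": 0,"ry": 0,"rz": 0}
  ]
}}

```text
t: 6.02
ee_pos: [0.5649, 0.0168, 0.3093]
eef_rot: [[0.407, 0.913, -0.011], [0.914, -0.407, 0.002], [-0.002, -0.011, -1.0]]
force: [-0.1, -0.1, -0.6]
finger_gap: 0.702
grip_force: 0.0
```

Call:
{"name": "move_arm", "arguments": {
  "targets": [
    {"grip": 70,"dx": 1.6,"dy": 2.7,"dz": 0,"rx": -0.011,"ry": 0.002,"rz": 0},
    {"grip": 70,"dx": 1.6,"dy": 2.7,"dz": 0,"rx": -0.011,"ry": 0.002,"rz": 0},
    {"grip": 70,"dx": 1.6,"dy": 2.7,"dz": 0,"rx": -0.011,"ry": 0.002,"rz": 0},
    {"grip": 70,"dx": 1.6,"dy": 2.7,"dz": 0,"rx": -0.011,"ry": 0.002,"rz": 0},
    {"grip": 70,"dx": 1.6,"dy": 2.7,"dz": 0,"rx": -0.011,"ry": 0.002,"rz": 0},
    {"grip": 70,"dx": 1.6,"dy": 2.7,"dz": 0,"rx": -0.011,"ry": 0.002,"rz": 0},
    {"grip": 70,"dx": 1.6,"dy": 2.7,"dz": 0,"rx": -0.011,"ry": 0.002,"rz": 0},
    {"grip": 70,"dx": 1.6,"dy": 2.7,"dz": 0,"rx": -0.011,"ry": 0.002,"rz": 0}
  ]
}}

```text
t: 6.68
ee_pos: [0.568, 0.0178, 0.3093]
eef_rot: [[0.406, 0.914, 0.0], [0.914, -0.406, -0.0], [-0.0, 0.0, -1.0]]
force: [0.7, -0.4, 0.1]
finger_gap: 0.701
grip_force: 0.0
```

```bash
python3 meas.py w5
```

```text
6.6833 [0.56802195 0.01776632 0.3092669 ] [[0.4059, 0.9139, 0.0], [0.9139, -0.4059, -0.0001], [-0.0001, 0.0, -1.0]] [ 0.67913461 -0.37934312  0.08151651]
fork 886 [0.5681 0.0181 0.2533] ((0.5677464604377747, 0.01743290014564991), (0.03001317009329796, 0.029313942417502403), 65.37246704101562)
ring [0.5677881  0.01720503 0.04700009]
tool shift mm [-0.4 -0.1  0. ] tool y deg -23.94912600597509
pin 141 [ 0.54529391 -0.06348467  0.2200432 ]
```

Call:
{"name": "move_arm", "arguments": {
  "targets": [
    {"grip": 70,"dx": -0.4,"dy": 0,"dz": 25,"rx": 0,"ry": 0,"rz": 0.008},
    {"grip": 70,"dx": -0.4,"dy": 0,"dz": 50,"rx": 0,"ry": 0,"rz": 0.008},
    {"grip": 70,"dx": -0.4,"dy": 0,"dz": 75,"rx": 0,"ry": 0,"rz": 0.008},
    {"grip": 70,"dx": -0.4,"dy": 0,"dz": 95,"rx": 0,"ry": 0,"rz": 0.008},
    {"grip": 70,"dx": -0.4,"dy": 0,"dz": 106,"rx": 0,"ry": 0,"rz": 0.008},
    {"grip": 70,"dx": -0.4,"dy": 0,"dz": 112,"rx": 0,"ry": 0,"rz": 0.008},
    {"grip": 70,"dx": -0.4,"dy": 0,"dz": 112,"rx": 0,"ry": 0,"rz": 0.008},
    {"grip": 70,"dx": -0.4,"dy": 0,"dz": 112,"rx": 0,"ry": 0,"rz": 0.008},
    {"grip": 70,"dx": -0.4,"dy": 0,"dz": 112,"rx": 0,"ry": 0,"rz": 0.008},
    {"grip": 70,"dx": -0.4,"dy": 0,"dz": 112,"rx": 0,"ry": 0,"rz": 0.008}
  ]
}}

```text
t: 7.57
ee_pos: [0.5687, 0.0175, 0.1987]
eef_rot: [[0.413, 0.911, 0.002], [0.911, -0.413, -0.0], [0.001, 0.002, -1.0]]
force: [-0.5, -0.0, -1.0]
finger_gap: 0.698
grip_force: 0.0
```

Call:
{"name": "move_arm", "arguments": {
  "targets": [
    {"grip": 45,"dx": 0,"dy": 0,"dz": 0,"rx": 0,"ry": 0,"rz": 0},
    {"grip": 25,"dx": 0,"dy": 0,"dz": 0,"rx": 0,"ry": 0,"rz": 0},
    {"grip": 25,"dx": 0,"dy": 0,"dz": 0,"rx": 0,"ry": 0,"rz": 0},
    {"grip": 25,"dx": 0,"dy": 0,"dz": 0,"rx": 0,"ry": 0,"rz": 0},
    {"grip": 25,"dx": 0,"dy": 0,"dz": 0,"rx": 0,"ry": 0,"rz": 0},
    {"grip": 25,"dx": 0,"dy": 0,"dz": 0,"rx": 0,"ry": 0,"rz": 0}
  ],
  "squeeze": 50
}}

```text
t: 8.07
ee_pos: [0.5683, 0.0174, 0.1979]
eef_rot: [[0.413, 0.911, 0.001], [0.911, -0.413, -0.0], [0.0, 0.001, -1.0]]
force: [0.1, -0.8, 3.8]
finger_gap: 0.346
grip_force: 49.1
```

Call:
{"name": "move_arm", "arguments": {
  "targets": [
    {"grip": 25,"dx": 0,"dy": 0,"dz": -2,"rx": 0,"ry": 0,"rz": 0},
    {"grip": 25,"dx": 0,"dy": 0,"dz": -4,"rx": 0,"ry": 0,"rz": 0},
    {"grip": 25,"dx": 0,"dy": 0,"dz": -5,"rx": 0,"ry": 0,"rz": 0},
    {"grip": 25,"dx": 0,"dy": 0,"dz": -5,"rx": 0,"ry": 0,"rz": 0},
    {"grip": 25,"dx": 0,"dy": 0,"dz": -5,"rx": 0,"ry": 0,"rz": 0},
    {"grip": 25,"dx": 0,"dy": 0,"dz": -5,"rx": 0,"ry": 0,"rz": 0}
  ]
}}

```text
t: 8.57
ee_pos: [0.5673, 0.0173, 0.2016]
eef_rot: [[0.413, 0.911, -0.002], [0.911, -0.413, 0.0], [-0.001, -0.001, -1.0]]
force: [0.5, -0.7, -7.4]
finger_gap: 0.347
grip_force: 48.1
```

Call:
{"name": "move_arm", "arguments": {
  "targets": [
    {"grip": 25,"dx": 0,"dy": 0,"dz": -2,"rx": 0,"ry": 0,"rz": 0},
    {"grip": 25,"dx": 0,"dy": 0,"dz": -4,"rx": 0,"ry": 0,"rz": 0},
    {"grip": 25,"dx": 0,"dy": 0,"dz": -6,"rx": 0,"ry": 0,"rz": 0},
    {"grip": 25,"dx": 0,"dy": 0,"dz": -8,"rx": 0,"ry": 0,"rz": 0},
    {"grip": 25,"dx": 0,"dy": 0,"dz": -10,"rx": 0,"ry": 0,"rz": 0},
    {"grip": 25,"dx": 0,"dy": 0,"dz": -12,"rx": 0,"ry": 0,"rz": 0},
    {"grip": 25,"dx": 0,"dy": 0,"dz": -14,"rx": 0,"ry": 0,"rz": 0},
    {"grip": 25,"dx": 0,"dy": 0,"dz": -14,"rx": 0,"ry": 0,"rz": 0},
    {"grip": 25,"dx": 0,"dy": 0,"dz": -14,"rx": 0,"ry": 0,"rz": 0},
    {"grip": 25,"dx": 0,"dy": 0,"dz": -14,"rx": 0,"ry": 0,"rz": 0}
  ]
}}

```text
t: 9.4
ee_pos: [0.5677, 0.0174, 0.2161]
eef_rot: [[0.413, 0.911, -0.0], [0.911, -0.413, -0.0], [-0.0, -0.0, -1.0]]
force: [-0.8, -0.9, -7.8]
finger_gap: 0.345
grip_force: 48.3
```

```bash
python3 meas.py w6
```

```text
9.4 [0.56771332 0.01738325 0.21613301] [[0.4132, 0.9106, -0.0003], [0.9106, -0.4132, -0.0001], [-0.0002, -0.0003, -1.0]] [-0.80494133 -0.93518905 -7.79942374]
fork 18491 [0.5711 0.0242 0.2891] ((0.5689868927001953, 0.018686946481466293), (0.03142193332314491, 0.1180608719587326), 65.4743881225586)
ring [0.56811226 0.01761986 0.04683319]
tool shift mm [ 1.7  0.6 -0. ] tool y deg -24.407660733381462
pin 0 [nan nan nan]meas.py:13: RuntimeWarning: Mean of empty slice.
  m=q[q[:,2]>.216]; print('pin',len(m),m.mean(0))
  ret = um.true_divide(
```

Lateral force is near zero and the tool is vertical, so I lift the remaining 22 mm.

Call:
{"name": "move_arm", "arguments": {
  "targets": [
    {"grip": 25,"dx": 0,"dy": 0,"dz": -3,"rx": 0,"ry": 0,"rz": 0},
    {"grip": 25,"dx": 0,"dy": 0,"dz": -6,"rx": 0,"ry": 0,"rz": 0},
    {"grip": 25,"dx": 0,"dy": 0,"dz": -9,"rx": 0,"ry": 0,"rz": 0},
    {"grip": 25,"dx": 0,"dy": 0,"dz": -12,"rx": 0,"ry": 0,"rz": 0},
    {"grip": 25,"dx": 0,"dy": 0,"dz": -15,"rx": 0,"ry": 0,"rz": 0},
    {"grip": 25,"dx": 0,"dy": 0,"dz": -18,"rx": 0,"ry": 0,"rz": 0},
    {"grip": 25,"dx": 0,"dy": 0,"dz": -20,"rx": 0,"ry": 0,"rz": 0},
    {"grip": 25,"dx": 0,"dy": 0,"dz": -22,"rx": 0,"ry": 0,"rz": 0},
    {"grip": 25,"dx": 0,"dy": 0,"dz": -22,"rx": 0,"ry": 0,"rz": 0},
    {"grip": 25,"dx": 0,"dy": 0,"dz": -22,"rx": 0,"ry": 0,"rz": 0}
  ]
}}

```text
t: 10.28
ee_pos: [0.5679, 0.0174, 0.2383]
eef_rot: [[0.413, 0.911, 0.0], [0.911, -0.413, -0.0], [0.0, 0.0, -1.0]]
force: [-0.7, 1.0, -7.4]
finger_gap: 0.342
grip_force: 48.3
```

Call:
{"name": "move_arm", "arguments": {
  "targets": [
    {"grip": 25,"dx": 0,"dy": 0,"dz": 0,"rx": 0,"ry": 0,"rz": 0},
    {"grip": 25,"dx": 0,"dy": 0,"dz": 0,"rx": 0,"ry": 0,"rz": 0},
    {"grip": 25,"dx": 0,"dy": 0,"dz": 0,"rx": 0,"ry": 0,"rz": 0},
    {"grip": 25,"dx": 0,"dy": 0,"dz": 0,"rx": 0,"ry": 0,"rz": 0},
    {"grip": 25,"dx": 0,"dy": 0,"dz": 0,"rx": 0,"ry": 0,"rz": 0},
    {"grip": 25,"dx": 0,"dy": 0,"dz": 0,"rx": 0,"ry": 0,"rz": 0}
  ]
}}

```text
t: 10.78
ee_pos: [0.5679, 0.0174, 0.2382]
eef_rot: [[0.413, 0.911, -0.0], [0.911, -0.413, -0.0], [-0.0, -0.0, -1.0]]
force: [0.6, 0.9, -7.4]
finger_gap: 0.345
grip_force: 48.3
```

Run:
```python
from h import *
c=shot('top','t2'); P=cloud(c); s=env.state(); print(s['ee_pos'],s['force'],s['torque'],np.abs(s['qd']).max())
d=shot('scene','s2'); a=cv2.resize(d['pixels'][130:250,180:320],None,fx=4,fy=4,interpolation=cv2.INTER_CUBIC)
cv2.imwrite('pics/end.png',a)
s,c,P=wr('w7'); q=P[:,:].reshape(-1,3); m=q[(np.hypot(q[:,0]-.5677,q[:,1]-.0172)<.02)&(q[:,2]>.285)&(q[:,2]<.3)]; print(len(m),np.percentile(m[:,2],[10,50,90]) if len(m) else'')
```

```text
[0.56784475 0.01742387 0.23822954] [-0.27866761  0.11689657 -7.06243407] [-0.00350203 -0.03523465 -0.01578284] 0.001710048124856736
4331 [0.28666678 0.29258596 0.29448382]
```

View pics/end.png

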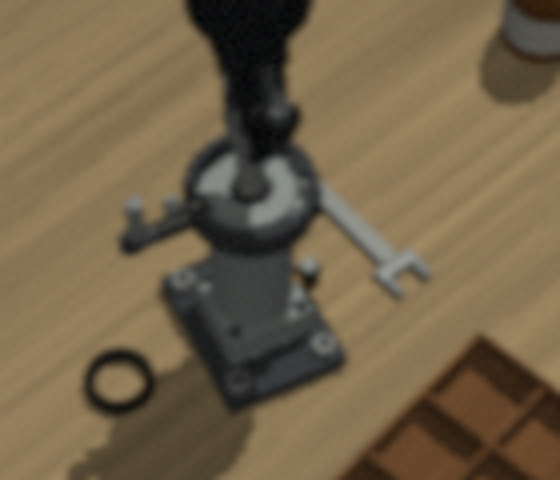

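The picture shows the lever beside the post at (135,225). The rod is drawn at (250,180), the head is seated, and the seal, spanner and tray look undisturbed. The fork top is at about 0.293 m, up 40 mm, and the arm is still with no lateral load. I'm handing the job in.

```bash
python3 -c "
from station import env
print(env.close_job())"
```

```text
the job is handed in; nothing more can be done
None
```

The job is handed in, with no verdict returned: the ring is home against its stop, and the arm is holding the rod still and upright, 40 mm out, with almost no side load; in the last picture the head was seated and the nearby things on the bench looked undisturbed.

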